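# Line up used filters by height on the stall's display plank

### The job

Line up the four grey filter canisters along the plank in order of height: the shortest on the ring mark next to the steel stop, then each next taller one on the next mark, so that the tallest is at the far end by the rubber puck. Stand each one upright in the middle of its own ring and never knock one over.

Things in the scene. Friction and masses are not known exactly. Their poses are not given: they have to be found in the camera images.
- filter50_mid (a point): Shortest of the four loose grey metal filter canisters: a plain upright cylinder, 50 mm high and 62 mm in diameter, flat top edged with a circle of twelve short dark radial ribs (the pattern rises at most 2 mm), about 0.15 to 0.45 kg; it stands on the table. The point is its centre, half-way up (25 mm above its underside); z runs along its axis, up.
- filter72_mid (a point): Second shortest of the four loose grey metal filter canisters: a plain upright cylinder, 72 mm high and 44 mm in diameter, a dark hexagon on its flat top (the pattern rises at most 2 mm), about 0.15 to 0.45 kg; it stands on the table. The point is its centre, half-way up (36 mm above its underside); z runs along its axis, up.
- filter94_mid (a point): Second tallest of the four loose grey metal filter canisters: a plain upright cylinder, 94 mm high and 56 mm in diameter, a thin dark ring on its flat top (the pattern rises at most 2 mm), about 0.15 to 0.45 kg; it stands on the table. The point is its centre, half-way up (47 mm above its underside); z runs along its axis, up.
- filter116_mid (a point): Tallest of the four loose grey metal filter canisters: a plain upright cylinder, 116 mm high and 50 mm in diameter, a dark raised cross on its flat top (the pattern rises at most 2 mm), about 0.15 to 0.45 kg; it stands on the table. The point is its centre, half-way up (58 mm above its underside); z runs along its axis, up.
- mark1: Ring mark 1 of four, spaced 85 mm in a straight row, 1 to 4 from the robot's left to its right: a painted white ring 74 mm across with a 12 mm white dot in its middle, on a fixed wooden plank (100 x 460 mm, 18 mm thick). Origin: the ring's centre on the plank's top face, 18 mm above the table; x points across the row, away from the robot, y along it from mark 4 towards mark 1, z up.
- mark2: Ring mark 2 of four, spaced 85 mm in a straight row, 1 to 4 from the robot's left to its right: a painted white ring 74 mm across with a 12 mm white dot in its middle, on a fixed wooden plank (100 x 460 mm, 18 mm thick). Origin: the ring's centre on the plank's top face, 18 mm above the table; x points across the row, away from the robot, y along it from mark 4 towards mark 1, z up.
- mark3: Ring mark 3 of four, spaced 85 mm in a straight row, 1 to 4 from the robot's left to its right: a painted white ring 74 mm across with a 12 mm white dot in its middle, on a fixed wooden plank (100 x 460 mm, 18 mm thick). Origin: the ring's centre on the plank's top face, 18 mm above the table; x points across the row, away from the robot, y along it from mark 4 towards mark 1, z up.
- mark4: Ring mark 4 of four, spaced 85 mm in a straight row, 1 to 4 from the robot's left to its right: a painted white ring 74 mm across with a 12 mm white dot in its middle, on a fixed wooden plank (100 x 460 mm, 18 mm thick). Origin: the ring's centre on the plank's top face, 18 mm above the table; x points across the row, away from the robot, y along it from mark 4 towards mark 1, z up.
- stop: Steel stop fixed on the plank 75 mm beyond mark 1 or mark 4 (this varies); it shows the row's starting end. An upright plate 70 mm wide across the row, 5 mm thick, 40 mm high, on a flat foot 70 x 36 mm. At the other end is a round black rubber puck, 36 mm across, 16 mm high. Origin: centre of its underside, on the plank's top face.

How it is judged:
By the outcome, as a careful person would: the job done as asked, in the order asked, and still so for the second after the job is handed in, with the robot touching nothing.
It also fails if it takes over 112 s, if anything falls off the work surface, if the arm or the gripper's body presses on something with over 40 N, if the wrist force passes 120 N, or if a joint passes its speed limit or range.

### The arm

A 7-joint arm with a two-finger parallel gripper is mounted at the origin on the work surface. World frame = base frame: x ahead of the robot, y to its left, z up, the work surface at z = 0. Lengths are in m, angles in rad, forces in N, time in s.
With the tool pointing down it reaches from about 0.4 to 0.925 m from the base axis. Payload 5.6 kg.
Tool frame: the origin (TCP) lies midway between the tips of the shut fingers; the grasp point (between the pads) lies 19 mm behind it; y points along the fingers, x is the direction in which the jaws open and shut, and the axes are right-handed (so a half turn about y gives the same grasp; the last joint's range is limited). The gripper opens to 85 mm and grips with 20 to 120 N. Pads are 22 mm wide; open, the fingers measure 114 mm over their backs; the gripper's body (76 mm by 85 mm) begins 54 mm behind the grasp point. The pads swing forward as they close: fully open they stand 13 mm farther back than shut.
Start: joints at [-1.318, 0.468, -0.012, 1.603, 0.006, 1.071, -0.056], TCP at [0.19, 0.622, 0.231] pointing down, gripper open.
Joint ranges: [-2.53, 2.53], [-0.31, 2.02], [-1.57, 1.55], [0.28, 2.44], [-1.29, 4.43], [0.15, 1.84], [-2.92, 2.92]. Speed limits (rad/s): [2.57, 2.57, 3.14, 3.14, 3.14, 3.14, 3.14].

### API

Orientations are given as a unit quaternion [x, y, z, w].
In Python, from bench import telemetry, optics, ticket gives the robot as it stands.
- The arm moves only by the tool carry_out, never from a script. Its argument "commands" is a list of rows, each an object with "gripper": the closure, from 0 (fully open) to 1 (shut); "xyz": the shift along the tool's x, y, z in cm, a list of three; "turn": the turn about the tool's y in degrees. A call has 1 to 12 rows; each row is the pose to reach, as a shift and turn from the pose measured when the call began, along the tool's axes at that moment; what a row does not reach only later rows make up. A row lasts 1/10 s, in which the tool goes at most 50 mm and 8.59 degrees, less where a joint would pass 70% of its speed; a pose out of reach is approached as far as the arm can. A call with a gripper value outside its range is refused whole. The fingers move at their own pace and stop on an object; the grip force is fixed at half the most. Time passes only in rows, so rows that repeat a pose let the fingers close. It gives the time, the measured TCP pose, the force and the opening at its end, in the units of the state.
- telemetry.state(): the state, without advancing time (a new reading comes with each control period).
- optics.get_image(name): name is "side" or "top"; returns the picture (400x640x3 uint8, red, green, blue); there is no depth.
- optics.get_calibration(name): a dict with "camera_matrix" (3x3 intrinsics, pixels), "xyz" and "rotation" of the camera in the world. Camera axes: x right, y up, looking along -z (the intrinsics and any distortion apply to the point x, -y, -z); pixel columns grow to the right and rows downward; lengths in m; the calibration is good to about 2 mm. A picture is of the moment at which its call begins. get_calibration takes no time and is no camera call.
- ticket.sign_off(): hands the job in, once; it reports no verdict.
The state is a dict: "t": time; "qpos": joint angles; "joint_vel": joint speeds; "joint_torque": joint torques, N m; "tcp_pos": TCP position; "ee_rot": TCP orientation; "contact_force": force on the tool from outside, world axes, zero at the start; "moment": the same for the moment, N m; "width": finger opening in m.
Only numpy, scipy, OpenCV 4.12 (cv2) and the standard library are available. Lean on these libraries where they do the work, as an engineer would, in place of code of your own. Each camera call takes 0.05 s, during which the arm holds its last target. There are 200 camera calls.

## Working session

There is one attempt and no reset: what is moved stays moved. The work goes in short steps, Python scripts to look and compute and a tool call to move; the robot and the scene stay as the last step left them, time stands still between calls to the robot, and variables do not carry over. Pictures are saved under pics/ and viewed, about 12 in all and at most 16, crops included, and the job is handed in when it is done.

Besides the shell and the picture viewer there is one more tool, called after "Request:" by a JSON object that holds its "op" and its "data", one argument or row to a line. carry_out: Moves the arm, as the interface text tells. Its arguments: {"type":"object","properties":{"commands":{"type":"array"}},"required":["commands"]}

```bash
mkdir -p pics
python3 - <<'E'
from bench import telemetry, optics
import cv2
print(telemetry.state())
for n in("side","top"):
    print(n,optics.get_calibration(n)); cv2.imwrite(f"pics/{n}0.png",optics.get_image(n)[:,:,::-1])
E
```

```text
{'t': 0.0, 'qpos': array([-1.31802923,  0.4683554 , -0.01162812,  1.60362036,  0.00600567,
        1.07138772, -0.05630963]), 'joint_vel': array([-1.06954547e-03, -1.10070625e-03,  2.56014185e-03, -2.12398682e-03,
        1.43507745e-03,  1.44679433e-05, -4.16548024e-04]), 'joint_torque': array([-2.45998299e-04, -5.32377899e+01,  2.12202180e-02, -2.51316494e+01,
        1.13795450e-02,  7.60857743e-03, -1.14973093e-05]), 'tcp_pos': array([0.18934927, 0.62123348, 0.23035382]), 'ee_rot': array([ 0.56862249,  0.42038833, -0.42132393, -0.56782767]), 'contact_force': array([-0.47831678, -0.00908915, -0.58715962]), 'moment': array([-0.02343083, -0.00839648, -0.01143459]), 'width': 0.08517420686301766}
side {'camera_matrix': array([[503.37181938,   0.        , 315.67931896],
       [  0.        , 503.37181938, 190.23237232],
       [  0.        ,   0.        ,   1.        ]]), 'xyz': array([ 0.44378808, -0.76722163,  0.82306733]), 'rotation': array([ 0.39355758, -0.02177839, -0.05597843,  0.91733557])}
top {'camera_matrix': array([[378.06994653,   0.        , 320.61382555],
       [  0.        , 378.06994653, 196.96001457],
       [  0.        ,   0.        ,   1.        ]]), 'xyz': array([0.41540405, 0.02478863, 0.91198857]), 'rotation': array([-0.03655734,  0.05589958,  0.70951733, -0.70151547])}
```

View pics/top0.png

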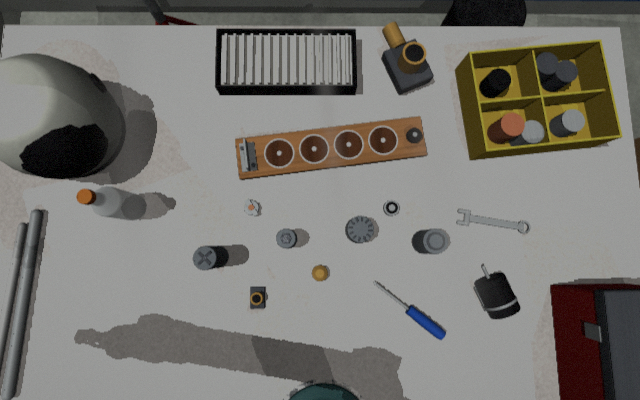

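View pics/side0.png

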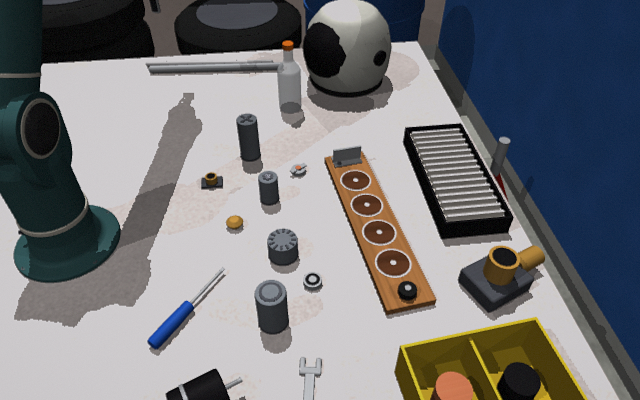

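```bash
cat > h.py <<'E'
import numpy as np, cv2
from scipy.spatial.transform import Rotation as R
from bench import telemetry, optics
def ray(n,uv):
    c=optics.get_calibration(n);K=c["camera_matrix"]
    d=np.linalg.inv(K)@[uv[0],uv[1],1]
    return c["xyz"],R.from_quat(c["rotation"]).apply([d[0],-d[1],-d[2]])
def onz(n,uv,z):
    o,d=ray(n,uv); return o+d*(z-o[2])/d[2]
def proj(n,p):
    c=optics.get_calibration(n);q=R.from_quat(c["rotation"]).inv().apply(np.array(p)-c["xyz"])
    v=c["camera_matrix"]@[q[0],-q[1],-q[2]];return v[:2]/v[2]
def shift(p):   # cm shift in tool axes to TCP position p
    s=telemetry.state();return R.from_quat(s["ee_rot"]).inv().apply(np.array(p)-s["tcp_pos"])*100
def snap(n,name): 
    im=optics.get_image(n)[:,:,::-1].copy();cv2.imwrite(f"pics/{name}.png",im);return im
def crop(im,x0,y0,x1,y1,k,name): cv2.imwrite(f"pics/{name}.png",cv2.resize(im[y0:y1,x0:x1],None,fx=k,fy=k,interpolation=cv2.INTER_CUBIC))
E
python3 - <<'E'
from h import *
t=cv2.imread("pics/top0.png"); s=cv2.imread("pics/side0.png")
print(R.from_quat(telemetry.state()["ee_rot"]).as_matrix().round(3))
# white rings
for n,im,(x0,y0,x1,y1) in(("top",t,(236,115,430,180)),("side",s,(325,145,440,310))):
    hsv=cv2.cvtColor(im,cv2.COLOR_BGR2HSV)
    brown=((hsv[...,1]>90)&(hsv[...,0]<22)).astype(np.uint8); roi=np.zeros_like(brown);roi[y0:y1,x0:x1]=1
    cs,_=cv2.findContours(brown*roi,cv2.RETR_CCOMP,cv2.CHAIN_APPROX_NONE)
    for c in cs:
        if 60<cv2.contourArea(c)<1500 and len(c)>10:
            e=cv2.fitEllipse(c);print(n,np.round(e[0],1),np.round(e[1],1),cv2.contourArea(c),onz(n,e[0],.018).round(4))
obj={"50":((360,229),.05,31),"72":((287,238),.072,22),"94":((435,240),.094,28),"116":((205,257),.116,25)}
for k,(uv,z,r) in obj.items():
    rp=r*1e-3*378/(.912-z); u,v=uv;g=cv2.cvtColor(t[v-30:v+30,u-30:u+30],cv2.COLOR_BGR2GRAY)
    g=cv2.resize(g,None,fx=4,fy=4,interpolation=cv2.INTER_CUBIC)
    c=cv2.HoughCircles(g,cv2.HOUGH_GRADIENT,1,20,param1=80,param2=15,minRadius=int(rp*4*.9),maxRadius=int(rp*4*1.1))
    if c is not None:
        for q in c[0][:3]: uv2=((q[0]+.5)/4-.5+u-30,(q[1]+.5)/4-.5+v-30);p=onz("top",uv2,z);print(k,np.round(uv2,1),q[2]/4,rp,p.round(4),"side px",proj("side",p).round(1))
crop(t,185,110,460,285,2.9,"tc"); crop(s,220,100,440,345,2.4,"sc")
E
```

```text
[[ 0.292 -0.    -0.957]
 [ 0.957 -0.002  0.292]
 [-0.002 -1.    -0.   ]]
top [278.8 152.9] [24.3 25.4] 482.5 [0.6414 0.0992 0.018 ]
top [313.3 148.5] [24.1 24.7] 461.5 [0.6517 0.0157 0.018 ]
top [348.9 144.1] [23.6 24.5] 450.5 [ 0.6622 -0.0711  0.018 ]
top [382.7 139.8] [23.9 25.1] 468.5 [ 0.6724 -0.1543  0.018 ]
top [278.9 152.9] [31.5 32. ] 786.0 [0.6414 0.099  0.018 ]
top [313.8 148.6] [31.4 32.1] 789.0 [0.6515 0.0144 0.018 ]
top [348.2 144.3] [31.3 31.9] 781.5 [ 0.6617 -0.0693  0.018 ]
top [382.6 139.8] [30.9 31.5] 763.5 [ 0.6725 -0.154   0.018 ]
side [392.8 262.4] [23.6 31.1] 575.5 [ 0.6708 -0.1555  0.018 ]
side [379.  231.8] [21.1 28.9] 478.0 [ 0.6605 -0.0711  0.018 ]
side [366.6 204.4] [18.9 27.4] 404.5 [0.6501 0.0131 0.018 ]
side [355.4 179.8] [16.9 25.6] 337.5 [0.6398 0.0973 0.018 ]
side [407.1 290.2] [19.1 20. ] 298.5 [ 0.6826 -0.2246  0.018 ]
side [392.8 262.7] [30.4 38.5] 916.5 [ 0.6706 -0.1563  0.018 ]
side [378.9 232.1] [27.5 36.3] 780.0 [ 0.6601 -0.0719  0.018 ]
side [366.3 204.6] [24.9 34.4] 669.5 [0.6493 0.0125 0.018 ]
side [355.1 180. ] [22.6 32.3] 571.0 [0.6388 0.0966 0.018 ]
50 [358.  229.5] 13.225 13.593967517401392 [ 0.4531 -0.0839  0.05  ] side px [281.6 235.4]
72 [286.2 238. ] 10.6 9.899999999999999 [0.4353 0.078  0.072 ] side px [268.  175.4]
94 [435.8 240.8] 13.025 12.93887530562347 [ 0.4248 -0.2468  0.094 ] side px [270.7 290.2]
94 [423.  241.2] 11.775 12.93887530562347 [ 0.4241 -0.2189  0.094 ] side px [269.4 277.3]
116 [204.2 257.8] 12.025 11.871859296482413 [0.3958 0.2441 0.116 ] side px [246.7 117.3]
```

View pics/tc.png

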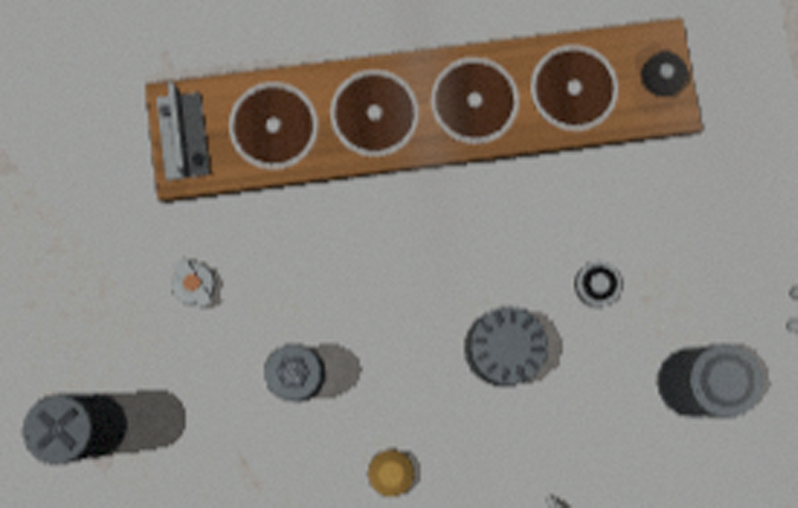

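View pics/sc.png

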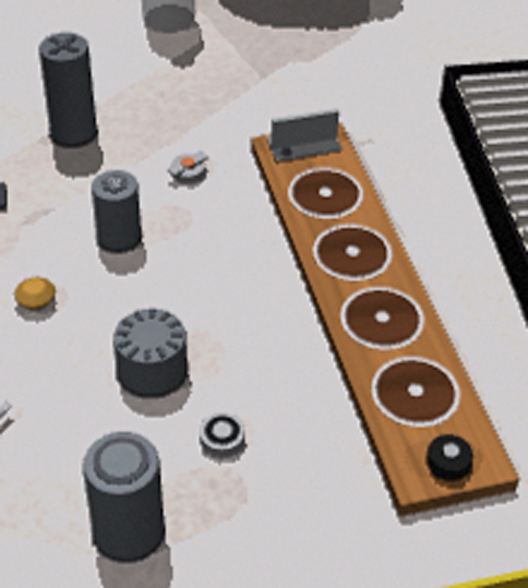

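Run:
```python
from h import *
px={"50":((360.6,229),(282.3,239.8),.05),"72":((285.8,237.7),(267.8,176.5),.072),"94":((435.5,240.8),(270.2,292.3),.094),"116":((204.2,257.5),(246.9,119),.116)}
for k,(a,b,z) in px.items():
    p,q=onz("top",a,z),onz("side",b,z)
    print(k,p.round(4),q.round(4),((p+q)/2).round(4))
print(shift([.396,.243,.22]))
```

```text
50 [ 0.4541 -0.0899  0.05  ] [ 0.4537 -0.096   0.05  ] [ 0.4539 -0.0929  0.05  ]
72 [0.436 0.079 0.072] [0.4347 0.0743 0.072 ] [0.4353 0.0766 0.072 ]
94 [ 0.4247 -0.2462  0.094 ] [ 0.4237 -0.251   0.094 ] [ 0.4242 -0.2486  0.094 ]
116 [0.3964 0.2443 0.116 ] [0.3961 0.2373 0.116 ] [0.3962 0.2408 0.116 ]
[-30.15939821   1.09607475 -30.79138865]
```

Request:
{"op": "carry_out", "data": {
  "commands": [
    {"gripper":0,"xyz":[-3,0,-3],"turn":0},
    {"gripper":0,"xyz":[-6.1,0,-6.2],"turn":0},
    {"gripper":0,"xyz":[-9.2,0,-9.4],"turn":0},
    {"gripper":0,"xyz":[-12.2,0,-12.5],"turn":0},
    {"gripper":0,"xyz":[-15.3,0,-15.5],"turn":0},
    {"gripper":0,"xyz":[-18.3,0,-18.6],"turn":0},
    {"gripper":0,"xyz":[-21.4,0,-21.7],"turn":0},
    {"gripper":0,"xyz":[-24.4,0.5,-24.8],"turn":0},
    {"gripper":0,"xyz":[-27.5,0.7,-27.8],"turn":0},
    {"gripper":0,"xyz":[-30.3,1,-30.8],"turn":0},
    {"gripper":0,"xyz":[-30.3,1,-30.8],"turn":0},
    {"gripper":0,"xyz":[-30.3,1,-30.8],"turn":0}
  ]
}}

```text
t: 1.3
tcp_pos: [0.3958, 0.2409, 0.2208]
ee_rot: [0.569, 0.42, -0.421, -0.568]
contact_force: [-0.9, -0.3, 0.4]
width: 0.0852
```

Run:
```python
from h import *
s=telemetry.state();print(s["t"],s["tcp_pos"],s["qpos"].round(2),s["contact_force"])
print(shift([.396,.241,.06]))
```

```text
1.3 [0.3958114  0.24090075 0.22080337] [-0.78  0.16  0.18  2.06 -0.03  0.92  0.69] [-0.88199202 -0.28721017  0.42653695]
[ 0.04378265 16.08027919 -0.01963981]
```

Request:
{"op": "carry_out", "data": {
  "commands": [
    {"gripper":0,"xyz":[0,4,0],"turn":0},
    {"gripper":0,"xyz":[0,8,0],"turn":0},
    {"gripper":0,"xyz":[0,11,0],"turn":0},
    {"gripper":0,"xyz":[0,13.5,0],"turn":0},
    {"gripper":0,"xyz":[0,15,0],"turn":0},
    {"gripper":0,"xyz":[0,16,0],"turn":0},
    {"gripper":0,"xyz":[0,16,0],"turn":0},
    {"gripper":1,"xyz":[0,16,0],"turn":0},
    {"gripper":1,"xyz":[0,16,0],"turn":0},
    {"gripper":1,"xyz":[0,16,0],"turn":0},
    {"gripper":1,"xyz":[0,16,0],"turn":0},
    {"gripper":1,"xyz":[0,16,0],"turn":0}
  ]
}}

```text
t: 2.5
tcp_pos: [0.3967, 0.2418, 0.062]
ee_rot: [0.569, 0.421, -0.42, -0.569]
contact_force: [-1.1, 0.9, 5.9]
width: 0.0486
```

Run:
```python
from h import *
s=telemetry.state();print(s["tcp_pos"],s["contact_force"],s["width"])
im=snap("side","s1");crop(im,120,20,400,220,2.8,"s1c")
```

```text
[0.39667245 0.24177101 0.06203061] [-1.09089344  0.91192489  5.85962571] 0.04864816725842193
```

View pics/s1c.png

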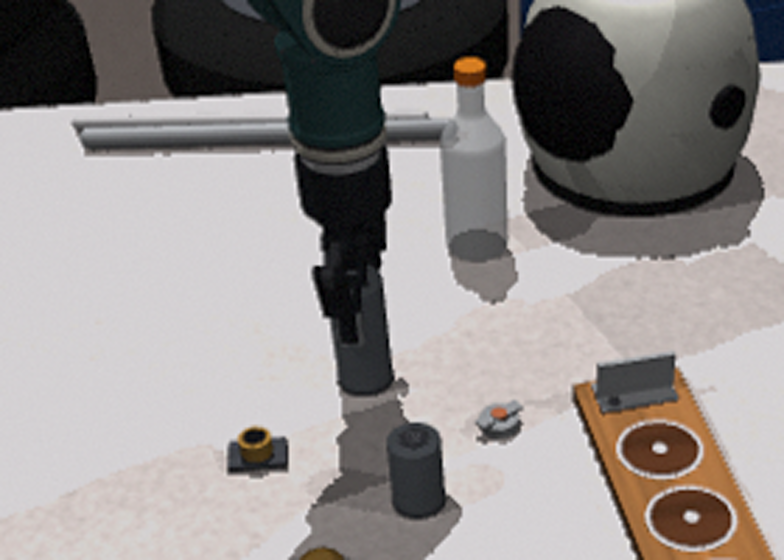

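Request:
{"op": "carry_out", "data": {
  "commands": [
    {"gripper":1,"xyz":[0,-2,0],"turn":0},
    {"gripper":1,"xyz":[0,-6,0],"turn":0},
    {"gripper":1,"xyz":[0,-10,0],"turn":0},
    {"gripper":1,"xyz":[0,-14,0],"turn":0},
    {"gripper":1,"xyz":[-1.5,-17,-1.9],"turn":3},
    {"gripper":1,"xyz":[-4,-18,-5],"turn":9},
    {"gripper":1,"xyz":[-6.5,-18,-8.2],"turn":15},
    {"gripper":1,"xyz":[-9,-18,-11.4],"turn":21},
    {"gripper":1,"xyz":[-11.5,-18,-14.5],"turn":27},
    {"gripper":1,"xyz":[-14,-18,-17.7],"turn":33},
    {"gripper":1,"xyz":[-16,-18,-20.2],"turn":38},
    {"gripper":1,"xyz":[-17.5,-18,-22.1],"turn":42}
  ]
}}

```text
t: 3.75
tcp_pos: [0.5564, 0.007, 0.2418]
ee_rot: [0.682, 0.187, -0.186, -0.682]
contact_force: [0.2, -0.1, -3.5]
width: 0.0492
```

Run:
```python
from h import *
s=telemetry.state();print(s["t"],s["tcp_pos"],s["contact_force"],s["width"],s["qpos"].round(2))
M=R.from_quat(s["ee_rot"]).as_matrix();print(M.round(3),np.degrees(np.arctan2(M[1,0],M[0,0])))
print(shift([.6715,-.1552,.24]))
```

```text
3.75 [0.55643766 0.00703622 0.24178348] [ 0.21014278 -0.07188807 -3.54640868] 0.0491845018080279 [-0.46  0.31  0.47  1.85 -0.16  1.02  0.61]
[[ 0.861  0.001 -0.509]
 [ 0.509 -0.     0.861]
 [ 0.001 -1.    -0.   ]] 30.592429035611634
[  1.64793161   0.18613492 -19.82122174]
```

Request:
{"op": "carry_out", "data": {
  "commands": [
    {"gripper":1,"xyz":[0.3,0,-3],"turn":4},
    {"gripper":1,"xyz":[0.6,0,-7],"turn":9},
    {"gripper":1,"xyz":[0.9,0,-11],"turn":14},
    {"gripper":1,"xyz":[1.2,0,-15],"turn":19},
    {"gripper":1,"xyz":[1.5,0.2,-18],"turn":23.5},
    {"gripper":1,"xyz":[1.65,0.2,-19.8],"turn":23.5},
    {"gripper":1,"xyz":[1.65,0.2,-19.8],"turn":23.5},
    {"gripper":1,"xyz":[1.65,4,-19.8],"turn":23.5},
    {"gripper":1,"xyz":[1.65,8,-19.8],"turn":23.5},
    {"gripper":1,"xyz":[1.65,12,-19.8],"turn":23.5},
    {"gripper":1,"xyz":[1.65,14,-19.8],"turn":23.5},
    {"gripper":1,"xyz":[1.65,14,-19.8],"turn":23.5}
  ]
}}

```text
t: 4.95
tcp_pos: [0.6683, -0.1523, 0.0976]
ee_rot: [-0.705, -0.042, 0.047, 0.707]
contact_force: [-0.9, 0.3, -2.1]
width: 0.0489
```

Run:
```python
from h import *
s=telemetry.state();print(s["t"],s["tcp_pos"],s["contact_force"],s["width"])
print(shift([.6715,-.1552,.08]))
a=snap("top","t2");b=snap("side","s2")
x=cv2.resize(a[90:190,300:440],None,fx=2.85,fy=2.85,interpolation=2);y=cv2.resize(b[160:300,320:455],None,fx=2.85,fy=2.85,interpolation=2)
h=max(x.shape[0],y.shape[0]);f=lambda i:cv2.copyMakeBorder(i,0,h-i.shape[0],0,0,0)
cv2.imwrite("pics/c2.png",np.hstack([f(x),f(y)]))
```

```text
4.95 [ 0.66832025 -0.15234741  0.09760587] [-0.87461903  0.25818554 -2.09542238] 0.04889083063207846
[ 0.2927668   1.75729395 -0.32917183]
```

View pics/c2.png

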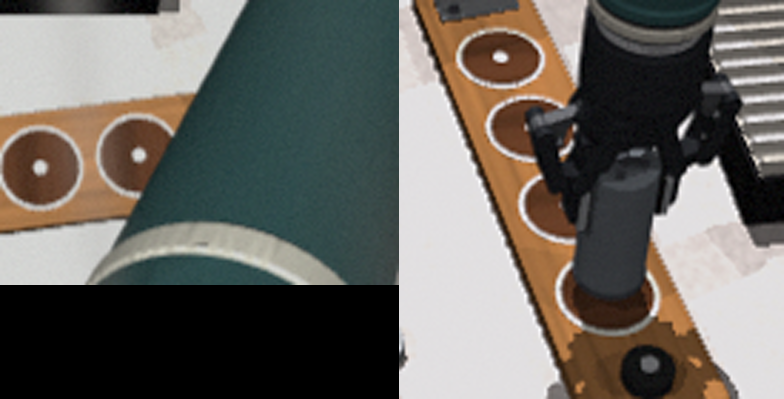

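Request:
{"op": "carry_out", "data": {
  "commands": [
    {"gripper":1,"xyz":[0.3,0.8,-0.3],"turn":0},
    {"gripper":1,"xyz":[0.3,1.4,-0.3],"turn":0},
    {"gripper":1,"xyz":[0.3,1.7,-0.3],"turn":0},
    {"gripper":1,"xyz":[0.3,1.8,-0.3],"turn":0},
    {"gripper":1,"xyz":[0.3,1.8,-0.3],"turn":0},
    {"gripper":1,"xyz":[0.3,1.8,-0.3],"turn":0}
  ]
}}

```text
t: 5.65
tcp_pos: [0.675, -0.1568, 0.0845]
ee_rot: [-0.706, -0.044, 0.044, 0.706]
contact_force: [-0.7, -0.6, -3.2]
width: 0.0491
```

Request:
{"op": "carry_out", "data": {
  "commands": [
    {"gripper":1,"xyz":[-0.35,0.45,-0.15],"turn":0},
    {"gripper":1,"xyz":[-0.35,0.45,-0.15],"turn":0},
    {"gripper":1,"xyz":[-0.35,0.45,-0.15],"turn":0},
    {"gripper":1,"xyz":[-0.35,0.45,-0.15],"turn":0}
  ]
}}

```text
t: 6.05
tcp_pos: [0.672, -0.159, 0.0803]
ee_rot: [-0.706, -0.044, 0.043, 0.706]
contact_force: [1.4, -0.3, -1.1]
width: 0.0489
```

Run:
```python
from h import *
s=telemetry.state();print(s["t"],s["tcp_pos"],s["contact_force"],s["joint_vel"].round(3))
print(shift([.6715,-.1552,.08]))
```

```text
6.05 [ 0.67196991 -0.1589564   0.08027026] [ 1.42948041 -0.30824493 -1.1336173 ] [-0.     0.001 -0.    -0.     0.001  0.002  0.   ]
[-5.81573188e-05  2.70154859e-02  3.78568780e-01]
```

Request:
{"op": "carry_out", "data": {
  "commands": [
    {"gripper":1,"xyz":[0,-0.3,0.1],"turn":0},
    {"gripper":1,"xyz":[0,-0.3,0.38],"turn":0},
    {"gripper":1,"xyz":[0,-0.3,0.38],"turn":0},
    {"gripper":1,"xyz":[0,0,0.38],"turn":0},
    {"gripper":1,"xyz":[0,0.05,0.38],"turn":0},
    {"gripper":1,"xyz":[0,0.05,0.38],"turn":0},
    {"gripper":0.3,"xyz":[0,0.05,0.38],"turn":0},
    {"gripper":0.2,"xyz":[0,0.05,0.38],"turn":0},
    {"gripper":0,"xyz":[0,0.05,0.38],"turn":0},
    {"gripper":0,"xyz":[0,0.05,0.38],"turn":0},
    {"gripper":0,"xyz":[0,-3,0.38],"turn":0},
    {"gripper":0,"xyz":[0,-7,0.38],"turn":0}
  ]
}}

```text
t: 7.25
tcp_pos: [0.6698, -0.1547, 0.1486]
ee_rot: [-0.705, -0.043, 0.045, 0.706]
contact_force: [0.3, 0.1, 0.3]
width: 0.0854
```

Request:
{"op": "carry_out", "data": {
  "commands": [
    {"gripper":0,"xyz":[0,-4,0],"turn":0},
    {"gripper":0,"xyz":[0,-8,0],"turn":0},
    {"gripper":0,"xyz":[-3,-9,0],"turn":0},
    {"gripper":0,"xyz":[-7,-9,0],"turn":0},
    {"gripper":0,"xyz":[-11,-9,0],"turn":0},
    {"gripper":0,"xyz":[-15,-9,0],"turn":0},
    {"gripper":0,"xyz":[-18,-9,-2],"turn":-8},
    {"gripper":0,"xyz":[-20,-9,-4],"turn":-16},
    {"gripper":0,"xyz":[-22,-9,-6],"turn":-24},
    {"gripper":0,"xyz":[-22,-9,-7],"turn":-32},
    {"gripper":0,"xyz":[-22,-9,-7],"turn":-40},
    {"gripper":0,"xyz":[-22,-9,-7],"turn":-48}
  ]
}}

```text
t: 8.45
tcp_pos: [0.4602, -0.2522, 0.2396]
ee_rot: [-0.625, -0.328, 0.329, 0.627]
contact_force: [-0.5, -0.3, 0.3]
width: 0.0855
```

Run:
```python
from h import *
s=telemetry.state();print(s["t"],s["tcp_pos"],s["contact_force"],s["qpos"].round(2))
M=R.from_quat(s["ee_rot"]).as_matrix();print(np.degrees(np.arctan2(M[1,0],M[0,0])))
print(shift([.4242,-.2486,.2]))
a=snap("top","t3");b=snap("side","s3")
x=cv2.resize(a[90:270,300:460],None,fx=2.4,fy=2.4,interpolation=2);y=cv2.resize(b[140:330,250:440],None,fx=2.1,fy=2.1,interpolation=2)
h=max(x.shape[0],y.shape[0]);f=lambda i:cv2.copyMakeBorder(i,0,h-i.shape[0],0,0,0)
cv2.imwrite("pics/c3.png",np.hstack([f(x),f(y)]))
```

```text
8.45 [ 0.46020091 -0.25220946  0.23955243] [-0.46371839 -0.30028494  0.25036012] [-0.    0.26  0.52  1.93 -0.15  1.    1.55]
55.37405522297964
[-1.7429256   3.96704125  3.15589606]
```

View pics/c3.png

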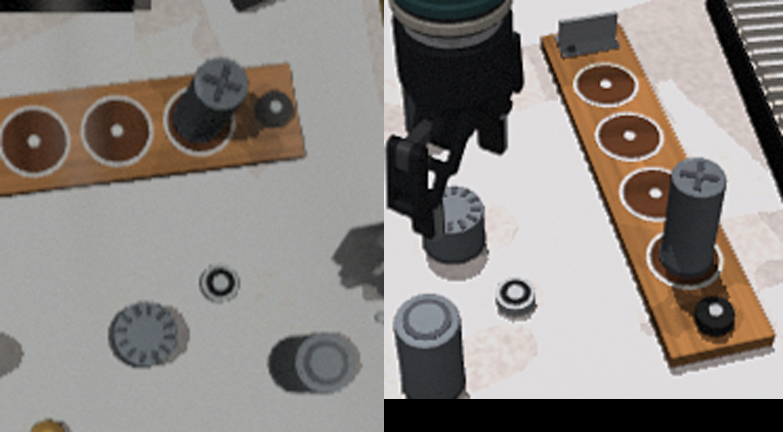

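Request:
{"op": "carry_out", "data": {
  "commands": [
    {"gripper":0,"xyz":[-0.8,0,1.5],"turn":-7},
    {"gripper":0,"xyz":[-1.7,2,3.1],"turn":-14},
    {"gripper":0,"xyz":[-1.7,4,3.1],"turn":-21},
    {"gripper":0,"xyz":[-1.7,4,3.1],"turn":-25},
    {"gripper":0,"xyz":[-1.7,4,3.1],"turn":-25}
  ]
}}

```text
t: 9.05
tcp_pos: [0.4247, -0.248, 0.1993]
ee_rot: [-0.541, -0.453, 0.455, 0.543]
contact_force: [0.1, -0.2, 0.1]
width: 0.085
```

Run:
```python
from h import *
s=telemetry.state();print(s["t"],s["tcp_pos"],s["qpos"].round(2))
print(shift([.4242,-.2486,.04]))
p,q=onz("top",(391.8,124.3),.134),onz("side",(399.8,223.6),.134);print(p,q,(p+q)/2)
```

```text
9.05 [ 0.42472192 -0.24795455  0.19928902] [ 0.07  0.25  0.45  2.03 -0.14  0.89  1.99]
[-0.07720511 15.9289112  -0.02499906]
[ 0.67315376 -0.15175246  0.134     ] [ 0.67185143 -0.15634595  0.134     ] [ 0.6725026  -0.15404921  0.134     ]
```

Request:
{"op": "carry_out", "data": {
  "commands": [
    {"gripper":0,"xyz":[0,4,0],"turn":0},
    {"gripper":0,"xyz":[0,8,0],"turn":0},
    {"gripper":0,"xyz":[0,11.5,0],"turn":0},
    {"gripper":0,"xyz":[0,14,0],"turn":0},
    {"gripper":0,"xyz":[0,15.5,0],"turn":0},
    {"gripper":0,"xyz":[0,15.9,0],"turn":0},
    {"gripper":0,"xyz":[0,15.9,0],"turn":0},
    {"gripper":1,"xyz":[0,15.9,0],"turn":0},
    {"gripper":1,"xyz":[0,15.9,0],"turn":0},
    {"gripper":1,"xyz":[0,15.9,0],"turn":0},
    {"gripper":1,"xyz":[0,15.9,0],"turn":0},
    {"gripper":1,"xyz":[0,15.9,0],"turn":0}
  ]
}}

```text
t: 10.25
tcp_pos: [0.425, -0.2479, 0.0416]
ee_rot: [-0.541, -0.454, 0.454, 0.543]
contact_force: [-0.4, 1.6, 5.2]
width: 0.055
```

Run:
```python
from h import *
s=telemetry.state();print(s["t"],s["tcp_pos"],s["width"],s["contact_force"])
print(shift([.661,-.071,.22]))
```

```text
10.25 [ 0.4250346  -0.24793844  0.04161976] 0.05498630067106841 [-0.37148706  1.56067081  5.16064486]
[ 21.55564137 -17.86681864 -20.10460277]
```

Request:
{"op": "carry_out", "data": {
  "commands": [
    {"gripper":1,"xyz":[0,-2,0],"turn":0},
    {"gripper":1,"xyz":[0,-6,0],"turn":0},
    {"gripper":1,"xyz":[0,-10,0],"turn":0},
    {"gripper":1,"xyz":[0,-14,0],"turn":0},
    {"gripper":1,"xyz":[1,-17,-1],"turn":6},
    {"gripper":1,"xyz":[3.5,-18,-3],"turn":13},
    {"gripper":1,"xyz":[6,-18,-5.5],"turn":20},
    {"gripper":1,"xyz":[9,-18,-8.2],"turn":27},
    {"gripper":1,"xyz":[12,-18,-11],"turn":34},
    {"gripper":1,"xyz":[15,-18,-14],"turn":41},
    {"gripper":1,"xyz":[18,-18,-16.5],"turn":48},
    {"gripper":1,"xyz":[20,-18,-18.5],"turn":55}
  ]
}}

```text
t: 11.45
tcp_pos: [0.6439, -0.0802, 0.2213]
ee_rot: [-0.69, -0.151, 0.152, 0.691]
contact_force: [-0.1, 0.2, -3.0]
width: 0.0549
```

```bash
cat > g.py <<'E'
import sys
from h import *
s=telemetry.state();M=R.from_quat(s["ee_rot"]).as_matrix()
print(round(s["t"],2),s["tcp_pos"].round(4),s["width"].round(4),s["contact_force"].round(1),"yaw",np.degrees(np.arctan2(M[1,0],M[0,0])).round(1))
print("shift",shift(eval(sys.argv[1])).round(2))
E
python3 g.py [.661,-.071,.22]
```

```text
Traceback (most recent call last):
  File "g.py", line 4, in <module>
    print(round(s["t"],2),s["tcp_pos"].round(4),s["width"].round(4),s["contact_force"].round(1),"yaw",np.degrees(np.arctan2(M[1,0],M[0,0])).round(1))
                                                ^^^^^^^^^^^^^^^^
AttributeError: 'float' object has no attribute 'round'
```

```bash
sed -i 's/s\["width"\].round(4)/round(s["width"],4)/' g.py; python3 g.py [.661,-.071,.22]
```

```text
11.45 [ 0.6439 -0.0802  0.2213] 0.0549 [-0.1  0.2 -3. ] yaw 24.8
shift [1.94 0.13 0.12]
```

Request:
{"op": "carry_out", "data": {
  "commands": [
    {"gripper":1,"xyz":[1.9,0,0.1],"turn":7},
    {"gripper":1,"xyz":[1.9,0,0.1],"turn":14},
    {"gripper":1,"xyz":[1.9,0,0.1],"turn":17.8},
    {"gripper":1,"xyz":[1.9,2,0.1],"turn":17.8},
    {"gripper":1,"xyz":[1.9,6,0.1],"turn":17.8},
    {"gripper":1,"xyz":[1.9,10,0.1],"turn":17.8},
    {"gripper":1,"xyz":[1.9,13,0.1],"turn":17.8},
    {"gripper":1,"xyz":[1.9,15,0.1],"turn":17.8},
    {"gripper":1,"xyz":[1.9,15,0.1],"turn":17.8},
    {"gripper":1,"xyz":[1.9,15,0.1],"turn":17.8},
    {"gripper":1,"xyz":[1.9,15,0.1],"turn":17.8}
  ]
}}

```text
t: 12.55
tcp_pos: [0.6617, -0.0713, 0.0731]
ee_rot: [-0.705, -0.044, 0.043, 0.706]
contact_force: [1.1, -0.8, -2.0]
width: 0.0548
```

```bash
python3 g.py [.661,-.071,.06]
```

```text
12.55 [ 0.6617 -0.0713  0.0731] 0.0548 [ 1.1 -0.8 -2. ] yaw 7.0
shift [-0.07  1.31  0.04]
```

Request:
{"op": "carry_out", "data": {
  "commands": [
    {"gripper":1,"xyz":[-0.05,0.8,0],"turn":0},
    {"gripper":1,"xyz":[-0.05,1.2,0],"turn":0},
    {"gripper":1,"xyz":[-0.05,1.35,0],"turn":0},
    {"gripper":1,"xyz":[-0.05,1.4,0],"turn":0},
    {"gripper":1,"xyz":[-0.05,1.4,0],"turn":0},
    {"gripper":0.3,"xyz":[-0.05,1.4,0],"turn":0},
    {"gripper":0.2,"xyz":[-0.05,1.4,0],"turn":0},
    {"gripper":0,"xyz":[-0.05,1.4,0],"turn":0},
    {"gripper":0,"xyz":[-0.05,1.4,0],"turn":0},
    {"gripper":0,"xyz":[-0.05,-2,0],"turn":0},
    {"gripper":0,"xyz":[-0.05,-6,0],"turn":0},
    {"gripper":0,"xyz":[-0.05,-10,0],"turn":0}
  ]
}}

```text
t: 13.75
tcp_pos: [0.6608, -0.0717, 0.174]
ee_rot: [-0.705, -0.043, 0.043, 0.706]
contact_force: [0.7, -0.3, 0.4]
width: 0.0853
```

```bash
python3 g.py [.4353,.0766,.18]
```

```text
13.75 [ 0.6608 -0.0717  0.174 ] 0.0853 [ 0.7 -0.3  0.4] yaw 7.0
shift [-20.58  -0.59  17.45]
```

Now to the 72 mm canister, turning the jaws back towards y.

Request:
{"op": "carry_out", "data": {
  "commands": [
    {"gripper":0,"xyz":[-2,-2,1.7],"turn":-6},
    {"gripper":0,"xyz":[-4.5,-2,3.8],"turn":-13},
    {"gripper":0,"xyz":[-7,-1,6],"turn":-20},
    {"gripper":0,"xyz":[-10,-0.6,8.5],"turn":-28},
    {"gripper":0,"xyz":[-13,-0.6,11],"turn":-36},
    {"gripper":0,"xyz":[-16,-0.6,13.5],"turn":-44},
    {"gripper":0,"xyz":[-18.5,-0.6,15.7],"turn":-52},
    {"gripper":0,"xyz":[-20.6,-0.6,17.5],"turn":-60},
    {"gripper":0,"xyz":[-20.6,-0.6,17.5],"turn":-66},
    {"gripper":0,"xyz":[-20.6,-0.6,17.5],"turn":-73},
    {"gripper":0,"xyz":[-20.6,-0.6,17.5],"turn":-73},
    {"gripper":0,"xyz":[-20.6,-0.6,17.5],"turn":-73}
  ]
}}

```text
t: 14.95
tcp_pos: [0.4352, 0.0768, 0.1802]
ee_rot: [-0.542, -0.454, 0.453, 0.543]
contact_force: [-0.3, 0.0, -0.5]
width: 0.0855
```

```bash
python3 g.py [.4353,.0766,.022]
python3 - <<'E'
from h import *
a=snap("top","t4");b=snap("side","s4")
x=cv2.resize(a[90:270,260:440],None,fx=2.2,fy=2.2,interpolation=2);y=cv2.resize(b[110:300,230:430],None,fx=2.0,fy=2.0,interpolation=2)
h=max(x.shape[0],y.shape[0]);f=lambda i:cv2.copyMakeBorder(i,0,h-i.shape[0],0,0,0)
cv2.imwrite("pics/c4.png",np.hstack([f(x),f(y)]))
E
```

```text
14.95 [0.4352 0.0768 0.1802] 0.0855 [-0.3  0.  -0.5] yaw 79.8
shift [-5.000e-02  1.582e+01 -1.000e-02]
```

View pics/c4.png

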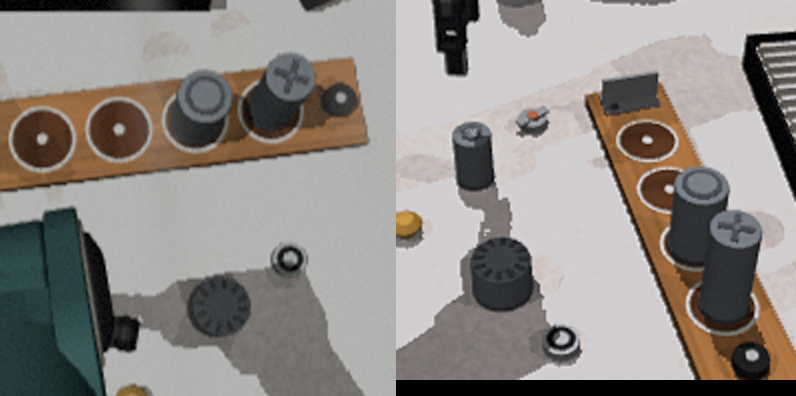

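Request:
{"op": "carry_out", "data": {
  "commands": [
    {"gripper":0,"xyz":[0,4,0],"turn":0},
    {"gripper":0,"xyz":[0,8,0],"turn":0},
    {"gripper":0,"xyz":[0,11.5,0],"turn":0},
    {"gripper":0,"xyz":[0,14,0],"turn":0},
    {"gripper":0,"xyz":[0,15.5,0],"turn":0},
    {"gripper":0,"xyz":[0,15.8,0],"turn":0},
    {"gripper":0,"xyz":[0,15.8,0],"turn":0},
    {"gripper":1,"xyz":[0,15.8,0],"turn":0},
    {"gripper":1,"xyz":[0,15.8,0],"turn":0},
    {"gripper":1,"xyz":[0,15.8,0],"turn":0},
    {"gripper":1,"xyz":[0,15.8,0],"turn":0},
    {"gripper":1,"xyz":[0,15.8,0],"turn":0}
  ]
}}

```text
t: 16.25
tcp_pos: [0.436, 0.0775, 0.0232]
ee_rot: [-0.542, -0.455, 0.453, 0.542]
contact_force: [-0.9, 0.4, 7.4]
width: 0.0427
```

```bash
python3 g.py [.6505,.0135,.22]
python3 - <<'E'
from h import *
p,q=onz("top",(353.4,133.4),.112),onz("side",(383.2,202.2),.112);print(p,q,(p+q)/2)
E
```

```text
16.25 [0.436  0.0775 0.0232] 0.0427 [-0.9  0.4  7.4] yaw 79.8
shift [ -2.46 -19.64 -22.28]
[ 0.66019568 -0.07145311  0.112     ] [ 0.66016243 -0.07604426  0.112     ] [ 0.66017905 -0.07374868  0.112     ]
```

Request:
{"op": "carry_out", "data": {
  "commands": [
    {"gripper":1,"xyz":[0,-2,0],"turn":0},
    {"gripper":1,"xyz":[0,-6,0],"turn":0},
    {"gripper":1,"xyz":[0,-10,0],"turn":0},
    {"gripper":1,"xyz":[0,-14,0],"turn":0},
    {"gripper":1,"xyz":[-0.1,-17,-1],"turn":6},
    {"gripper":1,"xyz":[-0.4,-18,-3.5],"turn":13},
    {"gripper":1,"xyz":[-0.7,-18,-6.5],"turn":21},
    {"gripper":1,"xyz":[-1,-18,-10],"turn":29},
    {"gripper":1,"xyz":[-1.4,-18,-13.5],"turn":37},
    {"gripper":1,"xyz":[-1.8,-18,-17],"turn":45},
    {"gripper":1,"xyz":[-2.2,-18,-20],"turn":53},
    {"gripper":1,"xyz":[-2.5,-18,-22.3],"turn":61}
  ]
}}

```text
t: 17.45
tcp_pos: [0.6519, 0.0124, 0.2034]
ee_rot: [-0.697, -0.114, 0.113, 0.698]
contact_force: [0.1, -0.3, -2.7]
width: 0.0428
```

```bash
python3 g.py [.6505,.0135,.05]
```

```text
17.45 [0.6519 0.0124 0.2034] 0.0428 [ 0.1 -0.3 -2.7] yaw 18.5
shift [-0.14 15.34  0.13]
```

Request:
{"op": "carry_out", "data": {
  "commands": [
    {"gripper":1,"xyz":[-0.1,0,0.1],"turn":6},
    {"gripper":1,"xyz":[-0.1,0,0.1],"turn":11.5},
    {"gripper":1,"xyz":[-0.1,3,0.1],"turn":11.5},
    {"gripper":1,"xyz":[-0.1,7,0.1],"turn":11.5},
    {"gripper":1,"xyz":[-0.1,11,0.1],"turn":11.5},
    {"gripper":1,"xyz":[-0.1,13.5,0.1],"turn":11.5},
    {"gripper":1,"xyz":[-0.1,15,0.1],"turn":11.5},
    {"gripper":1,"xyz":[-0.1,15,0.1],"turn":11.5},
    {"gripper":1,"xyz":[-0.1,15,0.1],"turn":11.5},
    {"gripper":1,"xyz":[-0.1,15,0.1],"turn":11.5}
  ]
}}

```text
t: 18.45
tcp_pos: [0.6523, 0.0132, 0.0554]
ee_rot: [-0.705, -0.045, 0.041, 0.706]
contact_force: [-0.4, 0.1, -1.5]
width: 0.0429
```

```bash
python3 g.py [.6505,.0137,.0412]
```

```text
18.45 [0.6523 0.0132 0.0554] 0.0429 [-0.4  0.1 -1.5] yaw 7.0
shift [-0.18  1.41  0.06]
```

Request:
{"op": "carry_out", "data": {
  "commands": [
    {"gripper":1,"xyz":[-0.2,0.8,0.1],"turn":0},
    {"gripper":1,"xyz":[-0.2,1.2,0.1],"turn":0},
    {"gripper":1,"xyz":[-0.2,1.4,0.1],"turn":0},
    {"gripper":1,"xyz":[-0.2,1.45,0.1],"turn":0},
    {"gripper":1,"xyz":[-0.2,1.45,0.1],"turn":0},
    {"gripper":0.3,"xyz":[-0.2,1.45,0.1],"turn":0},
    {"gripper":0.2,"xyz":[-0.2,1.45,0.1],"turn":0},
    {"gripper":0,"xyz":[-0.2,1.45,0.1],"turn":0},
    {"gripper":0,"xyz":[-0.2,1.45,0.1],"turn":0},
    {"gripper":0,"xyz":[-0.2,-2,0.1],"turn":0},
    {"gripper":0,"xyz":[-0.2,-6,0.1],"turn":0},
    {"gripper":0,"xyz":[-0.2,-10,0.1],"turn":0}
  ]
}}

```text
t: 19.65
tcp_pos: [0.6493, 0.0136, 0.1562]
ee_rot: [-0.705, -0.045, 0.041, 0.706]
contact_force: [0.5, 1.3, -0.1]
width: 0.0853
```

```bash
python3 g.py [.454,-.0929,.16]
```

```text
19.65 [0.6493 0.0136 0.1562] 0.0853 [ 0.5  1.3 -0.1] yaw 7.0
shift [-20.68  -0.49  -8.2 ]
```

Request:
{"op": "carry_out", "data": {
  "commands": [
    {"gripper":0,"xyz":[-3,-2,-0.5],"turn":-3},
    {"gripper":0,"xyz":[-7,-2,-2],"turn":-10},
    {"gripper":0,"xyz":[-11,-1,-4],"turn":-18},
    {"gripper":0,"xyz":[-15,-0.5,-6],"turn":-26},
    {"gripper":0,"xyz":[-18,-0.5,-7.5],"turn":-34},
    {"gripper":0,"xyz":[-20.7,-0.5,-8.2],"turn":-42},
    {"gripper":0,"xyz":[-20.7,-0.5,-8.2],"turn":-50},
    {"gripper":0,"xyz":[-20.7,-0.5,-8.2],"turn":-58},
    {"gripper":0,"xyz":[-20.7,-0.5,-8.2],"turn":-66},
    {"gripper":0,"xyz":[-20.7,-0.5,-8.2],"turn":-73},
    {"gripper":0,"xyz":[-20.7,-0.5,-8.2],"turn":-73},
    {"gripper":0,"xyz":[-20.7,-0.5,-8.2],"turn":-73}
  ]
}}

```text
t: 20.85
tcp_pos: [0.4537, -0.0931, 0.1602]
ee_rot: [0.543, 0.455, -0.452, -0.542]
contact_force: [-0.1, 0.6, 0.1]
width: 0.0856
```

```bash
python3 g.py [.454,-.0929,.008]
```

```text
20.85 [ 0.4537 -0.0931  0.1602] 0.0856 [-0.1  0.6  0.1] yaw 79.8
shift [-1.000e-02  1.522e+01  5.000e-02]
```

Request:
{"op": "carry_out", "data": {
  "commands": [
    {"gripper":0,"xyz":[0,4,0],"turn":0},
    {"gripper":0,"xyz":[0,7.5,0],"turn":0},
    {"gripper":0,"xyz":[0,10,0],"turn":0},
    {"gripper":0,"xyz":[0,12.5,0],"turn":0},
    {"gripper":0,"xyz":[0,14,0],"turn":0},
    {"gripper":0,"xyz":[0,15.1,0],"turn":0},
    {"gripper":0,"xyz":[0,15.1,0],"turn":0},
    {"gripper":1,"xyz":[0,15.1,0],"turn":0},
    {"gripper":1,"xyz":[0,15.1,0],"turn":0},
    {"gripper":1,"xyz":[0,15.1,0],"turn":0},
    {"gripper":1,"xyz":[0,15.1,0],"turn":0},
    {"gripper":1,"xyz":[0,15.1,0],"turn":0}
  ]
}}

```text
t: 22.05
tcp_pos: [0.4553, -0.0926, 0.0105]
ee_rot: [0.544, 0.456, -0.451, -0.542]
contact_force: [-1.7, 1.1, 6.0]
width: 0.0611
```

```bash
python3 g.py [.640,.0978,.20]
```

```text
22.05 [ 0.4553 -0.0926  0.0105] 0.0611 [-1.7  1.1  6. ] yaw 79.8
shift [ 22.08 -18.79 -14.91]
```

Request:
{"op": "carry_out", "data": {
  "commands": [
    {"gripper":1,"xyz":[0,-2,0],"turn":0},
    {"gripper":1,"xyz":[0,-6,0],"turn":0},
    {"gripper":1,"xyz":[0,-10,0],"turn":0},
    {"gripper":1,"xyz":[0,-14,0],"turn":0},
    {"gripper":1,"xyz":[1.5,-17,-1],"turn":6},
    {"gripper":1,"xyz":[4.5,-18.8,-3],"turn":13},
    {"gripper":1,"xyz":[7.5,-18.8,-5],"turn":21},
    {"gripper":1,"xyz":[10.5,-18.8,-7],"turn":29},
    {"gripper":1,"xyz":[13.5,-18.8,-9],"turn":37},
    {"gripper":1,"xyz":[16.5,-18.8,-11],"turn":45},
    {"gripper":1,"xyz":[19.5,-18.8,-13],"turn":53},
    {"gripper":1,"xyz":[22,-18.8,-14.9],"turn":61}
  ]
}}

```text
t: 23.25
tcp_pos: [0.6403, 0.0992, 0.2003]
ee_rot: [-0.697, -0.116, 0.111, 0.698]
contact_force: [0.2, -0.4, -3.1]
width: 0.0606
```

```bash
python3 g.py [.640,.0965,.042]
```

```text
23.25 [0.6403 0.0992 0.2003] 0.0606 [ 0.2 -0.4 -3.1] yaw 18.5
shift [-0.23 15.83 -0.25]
```

Request:
{"op": "carry_out", "data": {
  "commands": [
    {"gripper":1,"xyz":[-0.1,0,-0.1],"turn":6},
    {"gripper":1,"xyz":[-0.2,0,-0.2],"turn":11.5},
    {"gripper":1,"xyz":[-0.2,3,-0.2],"turn":11.5},
    {"gripper":1,"xyz":[-0.2,7,-0.2],"turn":11.5},
    {"gripper":1,"xyz":[-0.2,11,-0.2],"turn":11.5},
    {"gripper":1,"xyz":[-0.2,14,-0.2],"turn":11.5},
    {"gripper":1,"xyz":[-0.2,15.4,-0.2],"turn":11.5},
    {"gripper":1,"xyz":[-0.2,15.4,-0.2],"turn":11.5},
    {"gripper":1,"xyz":[-0.2,15.4,-0.2],"turn":11.5},
    {"gripper":1,"xyz":[-0.2,15.4,-0.2],"turn":11.5}
  ]
}}

```text
t: 24.25
tcp_pos: [0.6416, 0.0971, 0.0484]
ee_rot: [-0.705, -0.047, 0.039, 0.707]
contact_force: [0.7, 0.0, -1.6]
width: 0.0606
```

```bash
python3 g.py [.640,.0965,.0285]
```

```text
24.25 [0.6416 0.0971 0.0484] 0.0606 [ 0.7  0.  -1.6] yaw 7.0
shift [-0.19  1.99 -0.05]
```

Request:
{"op": "carry_out", "data": {
  "commands": [
    {"gripper":1,"xyz":[-0.2,1,0],"turn":0},
    {"gripper":1,"xyz":[-0.2,1.6,0],"turn":0},
    {"gripper":1,"xyz":[-0.2,1.9,0],"turn":0},
    {"gripper":1,"xyz":[-0.2,2,0],"turn":0},
    {"gripper":1,"xyz":[-0.2,2,0],"turn":0},
    {"gripper":1,"xyz":[-0.2,2,0],"turn":0}
  ]
}}

```text
t: 24.85
tcp_pos: [0.6394, 0.0972, 0.0288]
ee_rot: [-0.705, -0.047, 0.04, 0.707]
contact_force: [-3.0, 0.8, 5.5]
width: 0.0608
```

```bash
python3 g.py [.640,.0965,.0285]
```

```text
24.85 [0.6394 0.0972 0.0288] 0.0608 [-3.   0.8  5.5] yaw 7.0
shift [ 0.05  0.03 -0.07]
```

Contact, in position. Release, rise, and retreat.

Request:
{"op": "carry_out", "data": {
  "commands": [
    {"gripper":0.1,"xyz":[0,0,0],"turn":0},
    {"gripper":0,"xyz":[0,0,0],"turn":0},
    {"gripper":0,"xyz":[0,0,0],"turn":0},
    {"gripper":0,"xyz":[0,0,0],"turn":0},
    {"gripper":0,"xyz":[0,-2,0],"turn":0},
    {"gripper":0,"xyz":[0,-6,0],"turn":0},
    {"gripper":0,"xyz":[0,-10,0],"turn":0},
    {"gripper":0,"xyz":[0,-14,0],"turn":0},
    {"gripper":0,"xyz":[-4,-18,0],"turn":0},
    {"gripper":0,"xyz":[-8,-18,4],"turn":0},
    {"gripper":0,"xyz":[-12,-18,8],"turn":0},
    {"gripper":0,"xyz":[-16,-18,12],"turn":0}
  ]
}}

```text
t: 26.05
tcp_pos: [0.4813, 0.1824, 0.208]
ee_rot: [-0.704, -0.047, 0.039, 0.707]
contact_force: [0.9, 1.7, 0.1]
width: 0.085
```

Request:
{"op": "carry_out", "data": {
  "commands": [
    {"gripper":0,"xyz":[-4,0,4],"turn":0},
    {"gripper":0,"xyz":[-6,0,8],"turn":0},
    {"gripper":0,"xyz":[-6,0,12],"turn":0},
    {"gripper":0,"xyz":[-6,0,16],"turn":0},
    {"gripper":0,"xyz":[-6,0,18],"turn":0},
    {"gripper":0,"xyz":[-6,0,18],"turn":0}
  ]
}}

```text
t: 26.65
tcp_pos: [0.3993, 0.3565, 0.2078]
ee_rot: [-0.704, -0.048, 0.04, 0.707]
contact_force: [0.2, 0.5, 0.4]
width: 0.0851
```

Run:
```python
from h import *
print(telemetry.state()["tcp_pos"])
a=snap("top","t5");b=snap("side","s5")
crop(a,230,100,430,190,4,"t5c");crop(b,310,130,450,320,3.1,"s5c")
```

```text
[0.39927137 0.35650018 0.2078032 ]
```

View pics/t5c.png

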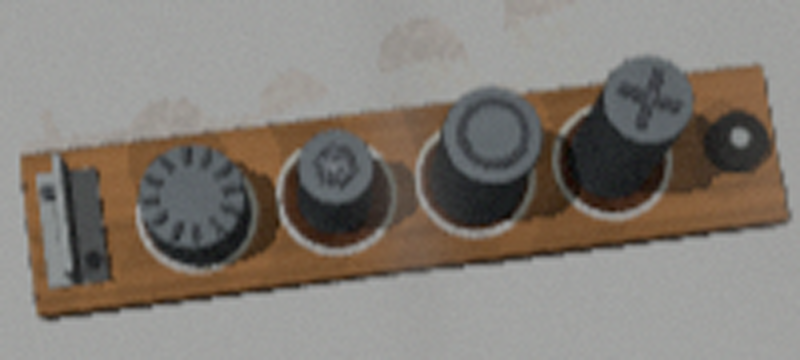

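View pics/s5c.png

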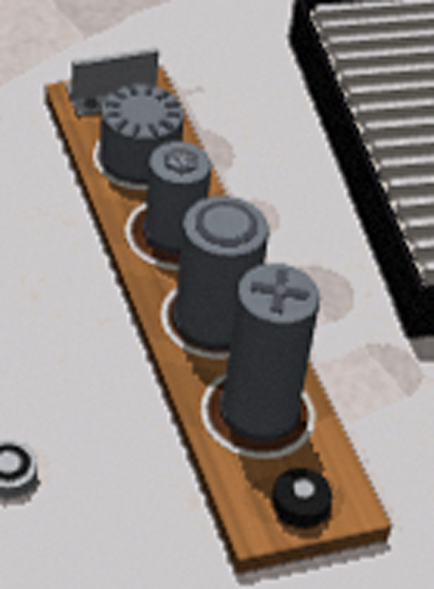

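Run:
```python
from h import *
mk=np.array([[.640,.0979],[.6503,.0137],[.6609,-.0707],[.6715,-.1550]])
T=[(192,197),(335,165),(492,134),(649,100)];S=[(142,111),(180,160),(225,224),(279,294)]
for t,s,z,m in zip(T,S,(.05,.072,.094,.116),mk):
    p=onz("top",(230+t[0]/4-.37,100+t[1]/4-.37),z+.018)[:2];q=onz("side",(310+s[0]/3.1-.34,130+s[1]/3.1-.34),z+.018)[:2]
    print(((p-m)*1e3).round(1),((q-m)*1e3).round(1),(((p+q)/2-m)*1e3).round(1))
```

```text
[-1.9 -0.2] [-3.7 -6.3] [-2.8 -3.3]
[-0.2  2.4] [-2.7 -1.7] [-1.4  0.3]
[-0.1  0.9] [-2.5 -4.3] [-1.3 -1.7]
[0.9 3.1] [-0.4 -3.5] [ 0.2 -0.2]
```

```bash
python3 -c "
from bench import ticket;print(ticket.sign_off())"
```

```text
the job is handed in; nothing more can be done
None
```

All four canisters now stand upright on the plank in height order, and I handed the job in after about 27 s of robot time. The steel stop is at mark 1, so the 50 mm canister is on mark 1, the 72 mm on mark 2, the 94 mm on mark 3 and the 116 mm on mark 4, next to the rubber puck.

- **Final pictures:** both cameras show every canister upright inside its ring. Nothing was knocked over, and the gripper was open and clear of the plank when I handed in.
- **Centring:** averaged over the two cameras, the 72, 94 and 116 mm canisters measured within about 2 mm of their ring centres. The 50 mm one measured about 4 mm off.
- **Disagreement:** the two cameras differ by 4–6 mm along the row, more than their stated 2 mm accuracy. The side camera alone puts the 50 mm canister about 7 mm off. The top camera puts it about 2 mm off, and the arm's own position at release about 1 mm. I trusted those two and did not move it again.
- **Forces:** the highest wrist reading at the end of a move was about 8 N.

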